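Clamp the felts under the pressing weights

ROBOT

A 6-joint arm with a two-finger parallel gripper is mounted at the origin on the work surface. World frame = base frame: x ahead of the robot, y to its left, z up, the work surface at z = 0. Lengths are in mm, angles in rad, forces in N, time in s.
With the tool pointing down it reaches from about 400 to 925 mm from the base axis. Payload 12.5 kg.
Tool frame: the origin (TCP) lies at the centre of the arm's flange, where the gripper is bolted on; the fingertips stand 190 mm ahead of it and the grasp point (between the pads) lies env.grip_point_offset ahead of it (env.grip_point_offset is the distance from the TCP to the grasp point, in mm); z points along the fingers, x is the direction in which the jaws open and shut, and the axes are right-handed (so a half turn about z gives the same grasp; the last joint's range is limited). The gripper opens to 95 mm and grips with 3 to 60 N. Pads are 20 mm wide; open, the fingers measure 119 mm over their backs; the gripper's body (75 mm by 180 mm) begins 59 mm behind the grasp point.
Start: joints at [1.054, 0.491, 1.559, -0, 1.092, -0.106], TCP at [249.566, 573.011, 404.761] pointing down, gripper open.
Joint ranges: [-3.1, 3.1], [-0.84, 2.19], [0.05, 2.79], [-1.13, 4.28], [0.06, 2.93], [-2.69, 2.69]. Speed limits (rad/s): [2.22, 2.22, 2.79, 3.14, 3.14, 3.14].

INTERFACE

Orientations are given as [roll, pitch, yaw] about the fixed x, y, z axes, in that order (R = Rz(yaw) Ry(pitch) Rx(roll)).
In Python, from cell import state, read_camera, camera_model, job_done, env gives the robot as it stands.
- The arm moves only by the tool arm_command, never from a script. Its argument "steps" is a list of rows, each a list of 6 numbers: the shift along the tool's x, y, z in cm, then the turn, a rotation vector about the tool's x, y, z in degrees. In form: [[dx, dy, dz, rx, ry, rz], ...]. A call has 1 to 12 rows; each row is the pose to reach, as a shift and turn from the pose commanded when the call began, along the tool's axes at that moment; what a row does not reach only later rows make up. A row lasts 1/12 s, in which the tool goes at most 41.7 mm and 7.16 degrees, less where a joint would pass 70% of its speed; a pose out of reach is approached as far as the arm can. A call with a gripper value outside its range is refused whole. "jaw" is the finger opening in cm, from 0 to 9.51, set as the call begins (left out, the last holds). The fingers move at their own pace and stop on an object; the grip force is fixed at half the most. Time passes only in rows, so rows that repeat a pose let the fingers close. It gives the time, the measured TCP pose, the force and the opening at its end, in the units of the state.
- state(): the state, without advancing time (a new reading comes with each control period).
- read_camera(name): name is "scene" or "side" or "wrist"; returns the picture (400x640x3 uint8, red, green, blue); there is no depth.
- camera_model(name): a dict with "K" (3x3 intrinsics, pixels), "xyz" and "rotation" of the camera in the world. Camera axes: x right, y up, looking along -z (the intrinsics and any distortion apply to the point x, -y, -z); pixel columns grow to the right and rows downward; lengths in mm; the calibration is good to about 2 mm. A picture is of the moment at which its call begins: read the wrist's pose just before it. camera_model takes no time and is no camera call; for the wrist camera it gives the pose at the moment of the call.
- job_done(): hands the job in, once; it reports no verdict.
The state is a dict: "t": time; "joints": joint angles; "qvel": joint speeds; "tau": joint torques, N m; "eef_pos": TCP position; "tcp_rot": TCP orientation; "ft_force": force on the tool from outside, world axes, zero at the start; "moment": the same for the moment, N m; "opening": opening from 0.0 (shut) to 1.0 (fully open).
Only numpy, scipy, OpenCV 4.12 (cv2) and the standard library are available. Lean on these libraries where they do the work, as an engineer would, in place of code of your own. Each camera call takes 0.05 s, during which the arm holds its last target. There are 200 camera calls.

TASK

Two of the abrasion tester's four stations have a flat steel pressing weight standing on the felt: at these two, gently push the open clamp lever round with a fingertip until it is fully home along its ring, so that the felt is clamped while the weight holds it flat. Leave the weights standing where they are, do not lift or shift anything, and leave the levers of the two stations that carry a specimen holder open as they are. Then withdraw the hand.

Things in the scene. Friction and masses are not known exactly. Their poses are not given: they have to be found in the camera images.
- tester: Four-station fabric abrasion tester, fixed, guide plate off. Black base plate 360 x 360 mm, top 100 mm above the bench. Origin: on the bench below the centre of the stations; axes as the world's, turned by a small yaw. Stations: aluminium clamp rings 134 mm across, 24 mm high above the plate, each with a white felt pad, at x, y = +-75 mm. Crank bosses up to 51 mm high stand on y = 0 at x = -136, 0, 160 mm.
- pad_a (a point): Centre of the felt pad's top, 26 mm above the base plate, at station A: left (+y) pair, nearer the robot.
- lever_a (a joint): Clamp lever A, on its ring's outer (+y) side: steel bar 6 mm thick, 8 to 20 mm above the plate, curved like the ring. Angle (rad) about a vertical pin: 0 = home on its stop, lying along the ring, 3 mm off it; grows anticlockwise from above as it opens, to 1.95; at 1.57 it sticks out to +y. Closes by a clockwise push. Stays where left: friction 0.16 N m (2 to 4 N at the finger), no spring.
- lever_a_pivot (a point): On the pivot pin of lever A, at the bar's top edge (20 mm above the plate), 73 mm from the pad's centre, on its +y and -x side. Boss 15 mm across; the pin's head ends 23.5 mm above the plate.
- lever_a_tip (a point): At the free end of lever A, level with the bar's top edge (20 mm above the plate): centre of its thickened end, 10 mm across. About 73 mm from the pivot; in between the bar bows up to 10 mm outwards (away from the ring) of the straight line.
- pad_b (a point): Centre of the felt pad's top, 26 mm above the base plate, at station B: left (+y) pair, farther from the robot.
- lever_b (a joint): Clamp lever B, on its ring's outer (+y) side: steel bar 6 mm thick, 8 to 20 mm above the plate, curved like the ring. Angle (rad) about a vertical pin: 0 = home on its stop, lying along the ring, 3 mm off it; grows anticlockwise from above as it opens, to 1.95; at 1.57 it sticks out to +y. Closes by a clockwise push. Stays where left: friction 0.16 N m (2 to 4 N at the finger), no spring.
- lever_b_pivot (a point): On the pivot pin of lever B, at the bar's top edge (20 mm above the plate), 73 mm from the pad's centre, on its +y and -x side. Boss 15 mm across; the pin's head ends 23.5 mm above the plate.
- lever_b_tip (a point): At the free end of lever B, level with the bar's top edge (20 mm above the plate): centre of its thickened end, 10 mm across. About 73 mm from the pivot; in between the bar bows up to 10 mm outwards (away from the ring) of the straight line.
- pad_c (a point): Centre of the felt pad's top, 26 mm above the base plate, at station C: right (-y) pair, nearer the robot.
- lever_c (a joint): Clamp lever C, on its ring's outer (-y) side: steel bar 6 mm thick, 8 to 20 mm above the plate, curved like the ring. Angle (rad) about a vertical pin: 0 = home on its stop, lying along the ring, 3 mm off it; grows anticlockwise from above as it opens, to 1.95; at 1.57 it sticks out to -y. Closes by a clockwise push. Stays where left: friction 0.16 N m (2 to 4 N at the finger), no spring.
- lever_c_pivot (a point): On the pivot pin of lever C, at the bar's top edge (20 mm above the plate), 73 mm from the pad's centre, on its -y and +x side. Boss 15 mm across; the pin's head ends 23.5 mm above the plate.
- lever_c_tip (a point): At the free end of lever C, level with the bar's top edge (20 mm above the plate): centre of its thickened end, 10 mm across. About 73 mm from the pivot; in between the bar bows up to 10 mm outwards (away from the ring) of the straight line.
- pad_d (a point): Centre of the felt pad's top, 26 mm above the base plate, at station D: right (-y) pair, farther from the robot.
- lever_d (a joint): Clamp lever D, on its ring's outer (-y) side: steel bar 6 mm thick, 8 to 20 mm above the plate, curved like the ring. Angle (rad) about a vertical pin: 0 = home on its stop, lying along the ring, 3 mm off it; grows anticlockwise from above as it opens, to 1.95; at 1.57 it sticks out to -y. Closes by a clockwise push. Stays where left: friction 0.16 N m (2 to 4 N at the finger), no spring.
- lever_d_pivot (a point): On the pivot pin of lever D, at the bar's top edge (20 mm above the plate), 73 mm from the pad's centre, on its -y and +x side. Boss 15 mm across; the pin's head ends 23.5 mm above the plate.
- lever_d_tip (a point): At the free end of lever D, level with the bar's top edge (20 mm above the plate): centre of its thickened end, 10 mm across. About 73 mm from the pivot; in between the bar bows up to 10 mm outwards (away from the ring) of the straight line.
- weight_1: Pressing weight, 2 kg: a loose plain steel disc 116 mm in diameter and 22 mm thick with a straight steel post 18 mm across in the middle as its handle, 45 mm high in all, standing on the felt pad of one station. Origin: centre of its underside.
- weight_2: Pressing weight, 2 kg: a loose plain steel disc 116 mm in diameter and 22 mm thick with a straight steel post 18 mm across in the middle as its handle, 45 mm high in all, standing on the felt pad of one station. Origin: centre of its underside.
- holder_1: Loose specimen holder parked on the felt pad of one station: aluminium body 55 mm in diameter and 22 mm high, a small collar and an 8 mm spindle, 68 mm high in all. Origin: centre of its underside.
- holder_2: Loose specimen holder parked on the felt pad of one station: aluminium body 55 mm in diameter and 22 mm high, a small collar and an 8 mm spindle, 68 mm high in all. Origin: centre of its underside.
- load_1: Loose steel loading piece, 34 mm in diameter, 26 mm high, standing on the base plate beyond the far stations. Origin: centre of its underside.
- counting_glass: Small dark folding magnifier, 36 x 36 x 43 mm, on the bench to the left. Origin: centre of its underside.
- screwdriver: Screwdriver 170 mm long, lying on the bench to the right. Its origin is at its underside.
Mind the look-alikes: they are no part of the job. What is shaped like the weight_1 but pink is not meant. What is shaped like the weight_2 but blue or yellow is not meant.

How it is judged:
By the outcome, as a careful person would: the job done as asked, in the order asked, and still so for the second after the job is handed in, with the robot touching nothing.
It also fails if it takes over 58 s, if anything falls off the work surface, if the arm or the gripper's body presses on something with over 40 N, if the wrist force passes 120 N, or if a joint passes its speed limit or range.

## Working session

There is one attempt and no reset: what is moved stays moved. The work goes in short steps, Python scripts to look and compute and a tool call to move; the robot and the scene stay as the last step left them, time stands still between calls to the robot, and variables do not carry over. Pictures are saved under pics/ and viewed, about 8 in all and at most 12, crops included, and the job is handed in when it is done.

Besides the shell and the picture viewer there is one more tool, called after "Call:" as a command line: name --pt "numbers of a row" for each row, then --argument value for the rest. arm_command: Moves the arm, as the interface text tells. Its arguments: {"type":"object","properties":{"steps":{"type":"array"},"jaw":{"type":"number"}},"required":["steps"]}

```bash
mkdir -p pics; cat > h.py <<'E'
import numpy as np, cv2
from cell import *
def snap(name,fn):
    m=camera_model(name); im=read_camera(name); cv2.imwrite('pics/'+fn,im[:,:,::-1]); return im,m
def ray(m,u,v):
    K=np.array(m["K"]); R=np.array(m["rotation"])
    x=(u-K[0,2])/K[0,0]; y=(v-K[1,2])/K[1,1]
    return np.array(m["xyz"]), R@np.array([x,-y,-1.])
def onz(m,u,v,z):
    o,d=ray(m,u,v); return o+d*(z-o[2])/d[2]
def proj(m,p):
    K=np.array(m["K"]); R=np.array(m["rotation"])
    c=R.T@(np.array(p)-np.array(m["xyz"])); return K[0,0]*c[0]/-c[2]+K[0,2], K[1,1]*-c[1]/-c[2]+K[1,2]
E
python3 - <<'E'
from h import *
print(env.grip_point_offset)
s=state();print(s)
for n in("scene","side","wrist"):
    im,m=snap(n,n+'0.png');print(n,m)
E
ls
```

```text
171.3
{'t': 0.0, 'joints': array([ 1.05439114e+00,  4.91526074e-01,  1.55946712e+00,  1.33488035e-06,
        1.09167984e+00, -1.05603825e-01]), 'qvel': array([ 0.0014369 , -0.00069721,  0.00210417,  0.00094734, -0.0013486 ,
       -0.00073218]), 'tau': array([ 4.71918065e-04, -6.12631917e+01, -2.58193821e+01,  6.92681805e-02,
        4.80917317e-02, -8.65695006e-05]), 'eef_pos': array([249.54965529, 572.97062022, 404.17635203]), 'tcp_rot': array([-3.14147760e+00,  1.07423739e-03,  1.15999441e+00]), 'ft_force': array([ 0.98223504, -0.44678682,  0.42979076]), 'moment': array([-0.01818193,  0.01293937,  0.00768807]), 'opening': 1.0023511448577187}
scene {'K': array([[451.97223838,   0.        , 316.80693995],
       [  0.        , 451.97223838, 200.50840351],
       [  0.        ,   0.        ,   1.        ]]), 'xyz': array([1544.84185973, -125.65973902,  758.76868313]), 'rotation': array([0.99910855, 0.00385058, 1.44708968])}
side {'K': array([[417.47097609,   0.        , 324.05780718],
       [  0.        , 417.47097609, 202.11661179],
       [  0.        ,   0.        ,   1.        ]]), 'xyz': array([ 166.46651957, -905.30268599,  761.20972707]), 'rotation': array([ 0.97814539,  0.00634908, -0.381316  ])}
wrist {'K': array([[326.895791  ,   0.        , 322.24397122],
       [  0.        , 326.895791  , 194.20366364],
       [  0.        ,   0.        ,   1.        ]]), 'xyz': array([174.1318179 , 606.01176931, 384.58216719]), 'rotation': array([-2.93906075e-01,  3.27334020e-04,  1.15919715e+00])}
h.py
pics
```

```bash
sed -i 's/R=np.array(m\["rotation"\])/R=RR.from_euler("xyz",m["rotation"]).as_matrix()/; s/^import numpy as np, cv2/import numpy as np, cv2\nfrom scipy.spatial.transform import Rotation as RR/' h.py; grep -n RR h.py
```

```text
2:from scipy.spatial.transform import Rotation as RR
7:    K=np.array(m["K"]); R=RR.from_euler("xyz",m["rotation"]).as_matrix()
13:    K=np.array(m["K"]); R=RR.from_euler("xyz",m["rotation"]).as_matrix()
```

View pics/scene0.png

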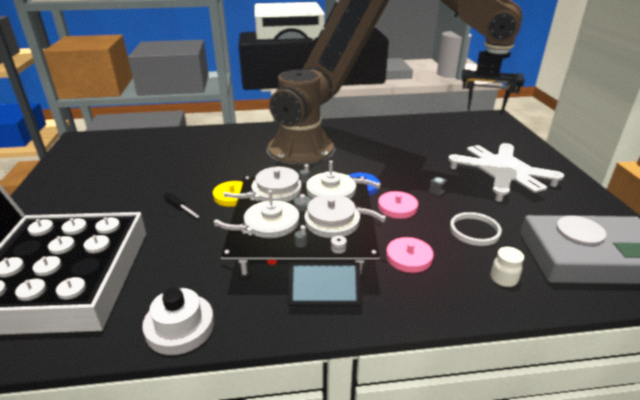

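View pics/side0.png

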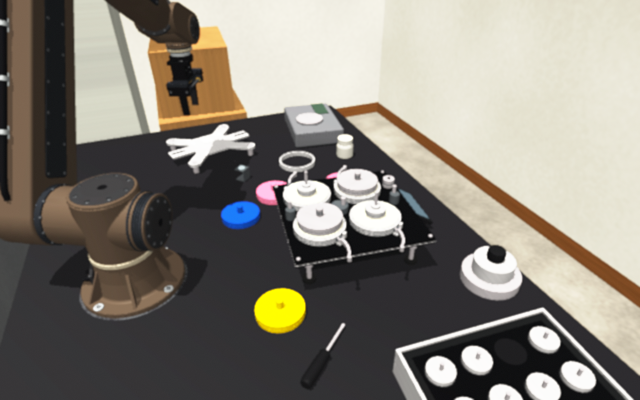

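```bash
python3 - <<'E'
from h import *
m=camera_model("scene")
for n,u,v,z in [("B",331,202,171),("C",277,174,171),("A",331,166,194),("D",271,197,194)]: print(n,onz(m,u,v,z))
m=camera_model("side")
for n,u,v,z in [("B",356,171,171),("C",320,211,171),("A",306,181,194),("D",375,206,194)]: print(n,onz(m,u,v,z))
s=state();R=RR.from_euler("xyz",s["tcp_rot"]).as_matrix();w=camera_model("wrist")
Rc=RR.from_euler("xyz",w["rotation"]).as_matrix()
print(R, R.T@(np.array(w["xyz"])-s["eef_pos"]), R.T@Rc)
E
python3 - <<'E'
import cv2
a=cv2.imread('pics/scene0.png')[155:265,205:395];b=cv2.imread('pics/side0.png')[155:275,245:435]
cv2.imwrite('pics/c0.png',cv2.vconcat([cv2.resize(a,(520,300),interpolation=2),cv2.resize(b,(520,300),interpolation=2)]))
E
```

```text
B [648.86363097  17.66099021 171.        ]
C [ 495.63697167 -103.64198308  171.        ]
A [512.41379245  37.9929329  194.        ]
D [ 644.50917761 -123.89103902  194.        ]
B [632.09454083  22.04622124 171.        ]
C [ 465.43181929 -122.81368681  171.        ]
A [469.66978441 -11.70174235 194.        ]
D [ 583.25705892 -184.09551573  194.        ]
[[ 3.99342109e-01  9.16801916e-01 -3.56438627e-04]
 [ 9.16801695e-01 -3.99342262e-01 -6.39729872e-04]
 [-7.28846580e-04 -7.13124612e-05 -9.99999732e-01]] [  0.15546372 -82.33885944  19.6584398 ] [[ 9.99999518e-01  9.30324561e-04 -3.12725028e-04]
 [ 7.99787561e-04 -9.57093742e-01 -2.89777380e-01]
 [-5.68894180e-04  2.89776990e-01 -9.57094025e-01]]
```

View pics/c0.png

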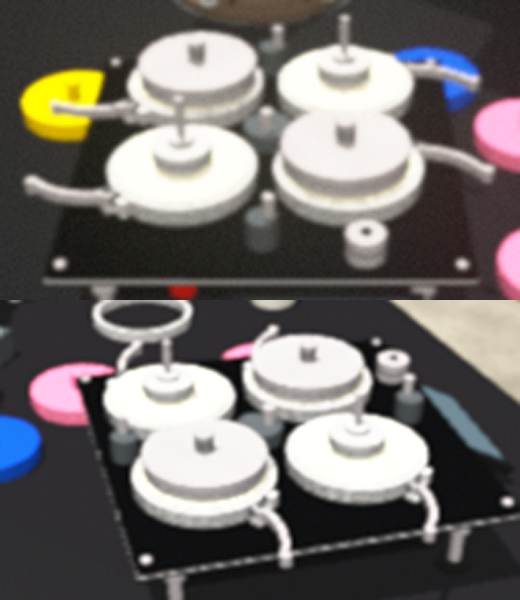

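Scene/side crops show two grey discs with a short post, at scene (331,202) = station B and (277,174) = station C. The holders, with tall spindles, are at A (331,166) and D (271,197). The pink, blue and yellow discs lie on the bench and aren't part of the job. Next I'll move above the tester.

Call:
arm_command --pt "-44 53 -2.6 0 0 66.5" --pt "-44 53 -2.6 0 0 66.5" --pt "-44 53 -2.6 0 0 66.5" --pt "-44 53 -2.6 0 0 66.5" --pt "-44 53 -2.6 0 0 66.5" --pt "-44 53 -2.6 0 0 66.5" --pt "-44 53 -2.6 0 0 66.5" --pt "-44 53 -2.6 0 0 66.5" --pt "-44 53 -2.6 0 0 66.5" --pt "-44 53 -2.6 0 0 66.5" --pt "-44 53 -2.6 0 0 66.5" --pt "-44 53 -2.6 0 0 66.5" --jaw 0

```text
t: 1.15
eef_pos: [475.0, 124.8, 423.7]
tcp_rot: [-3.141, -0.0, -0.001]
ft_force: [1.0, 1.3, 0.3]
opening: 0.221
```

Call:
arm_command --pt "8.5 17 -0.6 0 0 0" --pt "8.5 17 -0.6 0 0 0" --pt "8.5 17 -0.6 0 0 0" --pt "8.5 17 -0.6 0 0 0" --pt "8.5 17 -0.6 0 0 0" --pt "8.5 17 -0.6 0 0 0" --pt "8.5 17 -0.6 0 0 0" --pt "8.5 17 -0.6 0 0 0"

```text
t: 1.82
eef_pos: [559.1, -42.8, 429.3]
tcp_rot: [-3.141, 0.001, -0.001]
ft_force: [-0.1, 0.4, -0.3]
opening: 0.008
```

```bash
python3 - <<'E'
from h import *
s=state();print(s["eef_pos"],s["tcp_rot"],s["opening"])
im,m=snap("wrist","w1.png");print(m)
E
```

```text
[559.13046086 -42.78020402 429.28460226] [-3.14115995e+00  8.26871121e-04 -7.63222668e-04] 0.007531603839973604
{'K': array([[326.895791  ,   0.        , 322.24397122],
       [  0.        , 326.895791  , 194.20366364],
       [  0.        ,   0.        ,   1.        ]]), 'xyz': array([558.76038681,  39.40489008, 409.66826214]), 'rotation': array([-0.29230914, -0.00047123, -0.00159003])}
```

View pics/w1.png

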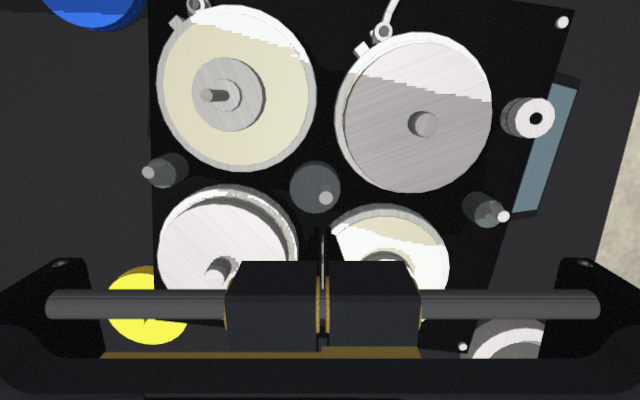

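The wrist view confirms weights at B (412,115) and lower-left C (225,240), with a holder at A (235,88) and at D. The pivot pins are at about (196,6) for A and (383,31) for B.

```bash
python3 - <<'E'
from h import *
m=camera_model("wrist")
a=onz(m,196,6,223.5-100);b=onz(m,383,31,123.5)
print(a,b,np.linalg.norm(b-a),np.arctan2(*(b-a)[1::-1]))
print("postB",onz(m,427,124,171),"discB top",onz(m,419,120,148) )
# A ring top circle z124: white region left/right extremes
for u,v in [(158,85),(316,95),(236,170),(236,8)]: print(onz(m,u,v,124))
print("boss",onz(m,326,198,151),onz(m,148,173,151),onz(m,503,216,151))
E
```

```text
[460.48354716 106.93878518 123.5       ] [607.1956145   89.15706133 123.5       ] 147.7857246286467 -0.12061320934322721
postB [633.88129601  20.42660295 171.        ] discB top [634.58066272  21.63529822 148.        ]
[422.61004137  48.52064195 124.        ]
[553.61047923  40.48565262 124.        ]
[481.76301332 -23.55640471 124.        ]
[491.66650832 105.41659997 124.        ]
boss [561.86966731 -41.37175471 151.        ] [417.49974988 -19.98684418 151.        ] [711.34552679 -57.4461202  151.        ]
```

Call:
arm_command --pt "3 -15 0 0 0 0" --pt "3 -15 0 0 0 0" --pt "3 -15 0 0 0 0" --pt "3 -15 0 0 0 0" --pt "3 -15 0 0 0 0" --pt "3 -15 0 0 0 0" --pt "3 -15 0 0 0 0"

```text
t: 2.45
eef_pos: [589.0, 107.5, 429.7]
tcp_rot: [3.142, 0.0, 0.001]
ft_force: [-0.8, -0.5, -0.4]
opening: 0.008
```

```bash
python3 - <<'E'
from h import *
s=state();print(s["eef_pos"],s["tcp_rot"],s["ft_force"])
im,m=snap("wrist","w2.png");print(m["xyz"],m["rotation"]); print("pivotB",proj(m,(608,88.8,120)))
E
```

```text
[588.9569161  107.45605831 429.65121075] [3.14151849e+00 1.91835938e-04 9.80650713e-04] [-0.83098302 -0.45149788 -0.38006945]
[588.44968162 189.63383059 409.98882629] [-2.92840622e-01 -1.10934416e-03  2.29837925e-04]
pivotB (np.float64(342.70917093331326), np.float64(207.87229344319044))
```

View pics/w2.png

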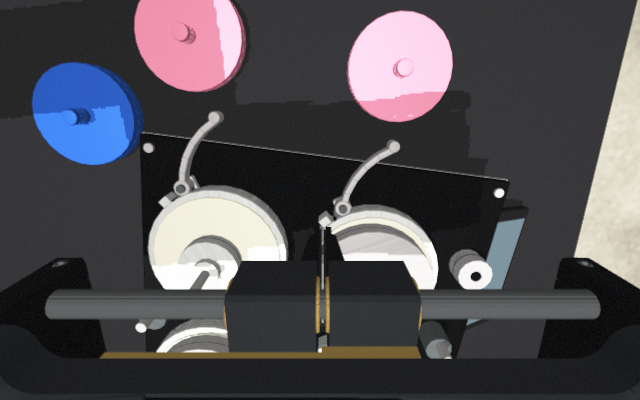

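The wrist view shows lever B: pivot at (343,208), tip at (394,147), convex side up-left. Lever A's tip is well clear at (215,117).

```bash
python3 - <<'E'
from h import *
m=camera_model("wrist")
p=onz(m,343,208,123.5);t=onz(m,394,147,120);print(p,t,np.hypot(*(t-p)[:2]),np.arctan2(t[1]-p[1],t[0]-p[0])+.125)
print("A tip",onz(m,215,117,120))
piv=np.array([608,88.8])
for r,off in((55,40),(55,22)):
  for th in (np.arctan2(t[1]-p[1],t[0]-p[0])-np.linspace(0,1,6)*1.0):
    pass
th0=np.arctan2(t[1]-p[1],t[0]-p[0])
for th in np.linspace(th0,-.125,7): print(round(th,2),piv+60*np.array([np.cos(th),np.sin(th)])+np.array([-np.sin(th),np.cos(th)])*20)
E
```

```text
[608.1743309  89.167481  123.5      ] [652.72614954 145.2133463  120.        ] 71.59611415362798 1.0241623864385618
A tip [496.26238799 171.36166484 120.        ]
0.9 [629.6798332  148.21367547]
0.73 [639.45712943 143.66755879]
0.56 [648.32010298 137.52667951]
0.39 [656.01114552 129.96952642]
0.22 [662.30671174 121.21575327]
0.05 [667.02381675 111.51979438]
-0.12 [670.0253547  101.16346934]
```

Call:
arm_command --pt "4.8 -6.3 0 0 0 7.1" --pt "4.8 -6.3 0 0 0 7.1" --pt "4.8 -6.3 0 0 0 7.1" --pt "4.8 -6.3 4 0 0 7.1" --pt "4.8 -6.3 8 0 0 7.1" --pt "4.8 -6.3 11 0 0 7.1" --pt "4.8 -6.3 13 0 0 7.1" --pt "4.8 -6.3 13 0 0 7.1" --pt "4.8 -6.3 13 0 0 7.1"

```text
t: 3.25
eef_pos: [637.7, 168.8, 299.5]
tcp_rot: [3.141, 0.001, -0.126]
ft_force: [-0.2, 0.3, 0.6]
opening: 0.003
```

```bash
cat >> h.py <<'E'
ex=np.array([.992,-.125]);ey=np.array([.125,.992])
def loc(piv,sg):
    d=state()["eef_pos"][:2]-np.array(piv); return np.round([sg*d@ex,sg*d@ey],1)
E
python3 - <<'E'
from h import *
s=state();print(s["t"],s["eef_pos"],s["tcp_rot"],s["ft_force"],loc((608,88.8),1))
im,m=snap("wrist","w3.png")
E
```

```text
3.25 [637.70378762 168.84584395 299.50613463] [ 3.14123324e+00  1.31099996e-03 -1.25519161e-01] [-0.22823102  0.30494179  0.60361205] [19.5 83.1]
```

View pics/w3.png

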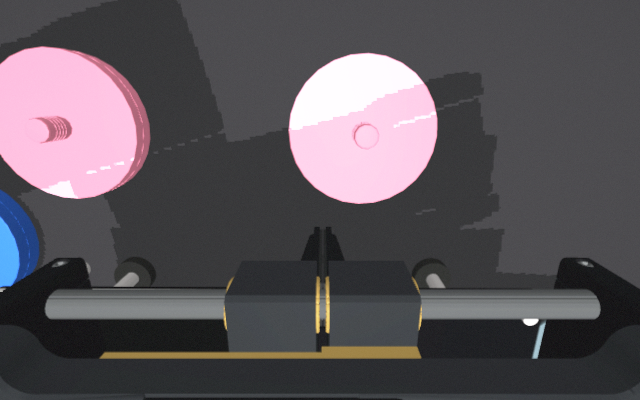

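The fingertip is at lever height, clear of everything. I'll start pushing along the arc.

Call:
arm_command --pt "0.3 0.6 0 0 0 0" --pt "0.6 1.2 0 0 0 0" --pt "0.9 1.6 0 0 0 0" --pt "1.2 2.0 0 0 0 0" --pt "1.5 2.35 0 0 0 0" --pt "1.8 2.7 0 0 0 0" --pt "2.1 3.05 0 0 0 0" --pt "2.4 3.45 0 0 0 0" --pt "2.65 3.8 0 0 0 0" --pt "2.9 4.15 0 0 0 0" --pt "3.1 4.4 0 0 0 0" --pt "3.1 4.4 0 0 0 0"

```text
t: 4.3
eef_pos: [663.6, 121.6, 300.9]
tcp_rot: [-3.141, -0.003, -0.125]
ft_force: [1.1, 1.6, -0.3]
opening: 0.006
```

```bash
python3 - <<'E'
from h import *
s=state();print(s["t"],s["eef_pos"],s["ft_force"],loc((608,88.8),1))
im,m=snap("scene","s3.png")
cv2.imwrite("pics/c3.png",cv2.resize(im[150:260,270:420,::-1],(750,550),interpolation=2))
E
```

```text
4.3 [663.56337098 121.59199015 300.8626878 ] [ 1.13670418  1.62394943 -0.30286763] [51.  39.5]
```

View pics/c3.png

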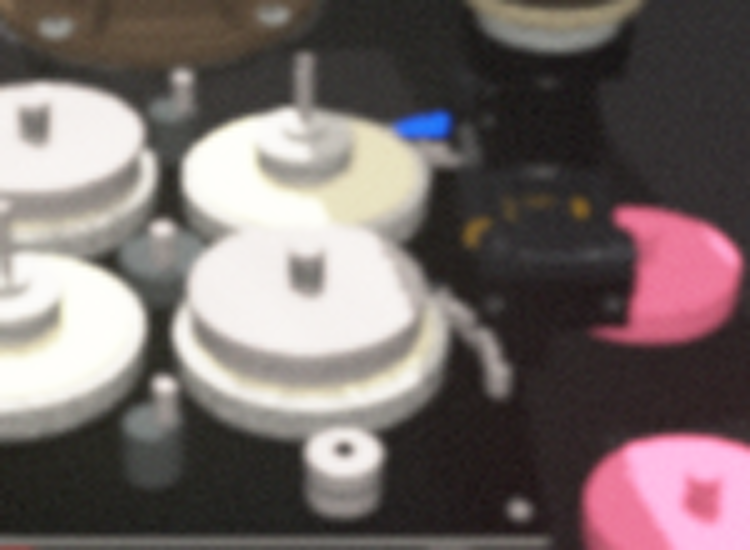

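Lever B is being pushed round as planned, with about 2 N at the finger.

Call:
arm_command --pt "0.3 0.3 0 0 0 0" --pt "0.6 0.6 0 0 0 0" --pt "0.85 0.85 0 0 0 0" --pt "1.05 1.1 0 0 0 0" --pt "1.2 1.3 0 0 0 0" --pt "1.3 1.45 0 0 0 0" --pt "1.35 1.55 0 0 0 0" --pt "1.4 1.6 0 0 0 0" --pt "1.4 1.65 0 0 0 0" --pt "1.4 1.7 0 0 0 0" --pt "1.4 1.75 0 0 0 0"

```text
t: 5.27
eef_pos: [674.7, 103.2, 299.7]
tcp_rot: [-3.141, -0.001, -0.124]
ft_force: [1.6, 2.8, -0.3]
opening: 0.007
```

Call:
arm_command --pt "0 0.05 0 0 0 0" --pt "0 0.1 0 0 0 0" --pt "0 0.1 0 0 0 0" --pt "0 0.15 0 0 0 0" --pt "0 0.15 0 0 0 0"

```text
t: 5.68
eef_pos: [674.6, 101.6, 299.7]
tcp_rot: [-3.141, -0.001, -0.125]
ft_force: [3.2, 2.3, -1.0]
opening: 0.009
```

Call:
arm_command --pt "0 0.05 0 0 0 0" --pt "0 0.1 0 0 0 0" --pt "0 0.1 0 0 0 0"

```text
t: 5.93
eef_pos: [674.5, 100.6, 299.7]
tcp_rot: [-3.141, -0.001, -0.125]
ft_force: [4.1, 2.4, -1.3]
opening: 0.001
```

Call:
arm_command --pt "0 0.05 0 0 0 0" --pt "0 0.1 0 0 0 0" --pt "0 0.1 0 0 0 0"

```text
t: 6.18
eef_pos: [674.4, 99.9, 299.8]
tcp_rot: [-3.141, -0.001, -0.125]
ft_force: [4.3, 5.5, -1.7]
opening: 0.008
```

Call:
arm_command --pt "0 0.05 0 0 0 0" --pt "0 0.1 0 0 0 0" --pt "0 0.1 0 0 0 0"

```text
t: 6.43
eef_pos: [674.3, 99.4, 299.8]
tcp_rot: [-3.14, -0.002, -0.125]
ft_force: [5.0, 8.1, -2.2]
opening: 0.003
```

Call:
arm_command --pt "0 0.05 0 0 0 0" --pt "0 0.05 0 0 0 0" --pt "0 0.05 0 0 0 0"

```text
t: 6.68
eef_pos: [674.3, 99.2, 299.8]
tcp_rot: [-3.139, -0.002, -0.125]
ft_force: [6.9, 11.4, -2.0]
opening: 0.002
```

Movement is stalling while force climbs, so the lever is on its stop. One small extra press, then withdraw outwards and up for a look.

Call:
arm_command --pt "0 0.05 0 0 0 0" --pt "0 0.08 0 0 0 0" --pt "0 0.08 0 0 0 0"

```text
t: 6.93
eef_pos: [674.2, 98.9, 299.8]
tcp_rot: [-3.138, -0.002, -0.125]
ft_force: [6.6, 13.5, -2.7]
opening: 0.005
```

Call:
arm_command --pt "0 -1 0 0 0 0" --pt "0 -2.5 0 0 0 0" --pt "0 -4 -1 0 0 0" --pt "-2 -4 -5 0 0 0" --pt "-4 -4 -9 0 0 0" --pt "-5 -4 -13 0 0 0" --pt "-5 -4 -13 0 0 0" --pt "-5 -4 -13 0 0 0"

```text
t: 7.6
eef_pos: [628.5, 144.1, 432.9]
tcp_rot: [-3.141, -0.005, -0.124]
ft_force: [0.1, -0.2, -0.1]
opening: 0.007
```

```bash
python3 - <<'E'
from h import *
s=state();print(s["t"],s["eef_pos"],s["ft_force"])
im,m=snap("wrist","w4.png")
print([proj(m,(p[0],p[1],120)) for p in [(608,88.8),(680.4,79.7)]])
cv2.imwrite("pics/c4.png",cv2.resize(im[110:310,260:500,::-1],(720,600),interpolation=2))
E
```

```text
7.6 [628.46173902 144.08039702 432.90662368] [ 0.0621559  -0.1868577  -0.14292427]
[(np.float64(307.2230014522151), np.float64(244.3839792214162)), (np.float64(381.4521427221099), np.float64(244.22096239030913))]
```

View pics/c4.png

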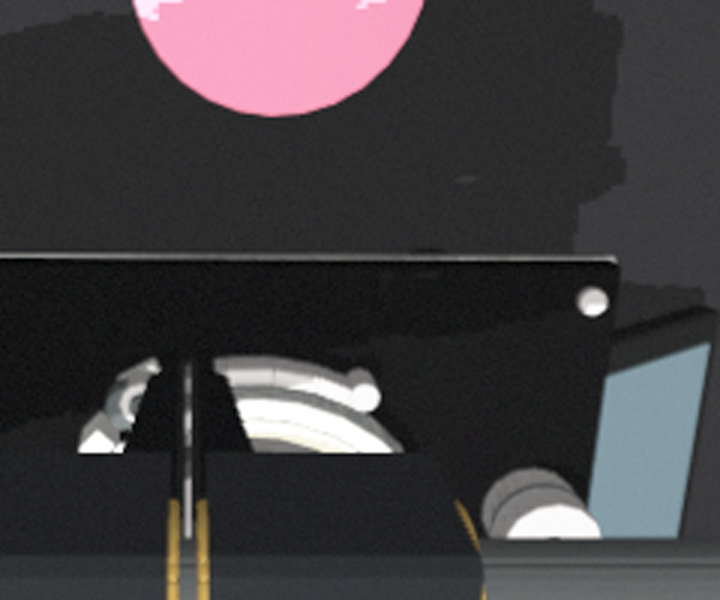

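Lever B's tip is at wrist pixel (382,242), against a predicted home position of (381.5,244), so it is home. Next I'll move over to C.

Call:
arm_command --pt "-1 4 0 0 0 0" --pt "-2 8 0 0 0 0" --pt "-3 12 0 0 0 0" --pt "-4 16 0 0 0 0" --pt "-5 20 0 0 0 0" --pt "-6 24 0 0 0 0" --pt "-7 28 0 0 0 0" --pt "-8 32 0 0 0 0" --pt "-9 36 0 0 0 0" --pt "-10 40 0 0 0 0" --pt "-10.9 41.9 0 0 0 0" --pt "-10.9 41.9 0 0 0 0"

```text
t: 8.65
eef_pos: [467.6, -262.4, 427.4]
tcp_rot: [-3.14, 0.004, -0.129]
ft_force: [-1.1, 0.5, -0.9]
opening: 0.004
```

Call:
arm_command --pt "0 0 0 0 0 0" --pt "0 0 0 0 0 0"

```text
t: 8.82
eef_pos: [469.4, -258.6, 428.3]
tcp_rot: [-3.14, 0.002, -0.125]
ft_force: [0.2, -0.5, 0.6]
opening: 0.005
```

```bash
python3 - <<'E'
from h import *
s=state();print(s["t"],s["eef_pos"],s["tcp_rot"],s["ft_force"],loc((497,-175.8),-1))
im,m=snap("wrist","w5.png")
print(proj(m,(497,-175.8,123.5)))
E
```

```text
8.8167 [ 469.3924504  -258.62789162  428.30982641] [-3.14025749e+00  2.10025213e-03 -1.24817238e-01] [ 0.17916715 -0.48932959  0.59628109] [17.  85.6]
(np.float64(343.60747015255424), np.float64(91.82376395477463))
```

View pics/w5.png

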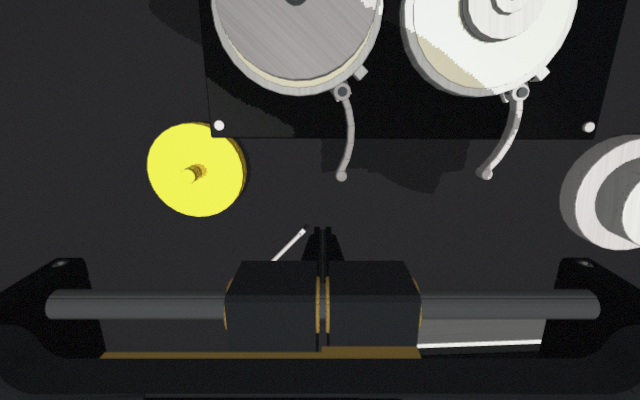

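Lever C's pivot is at (342,92), as predicted. Its tip is at (341,177), so it's open about 1.5 rad with the convex side to the right. Lever D, at (487,175), must stay untouched. I'll come down between the two, right of lever C.

Call:
arm_command --pt "4.9 -2 0 0 0 0" --pt "4.9 -2 0 0 0 0" --pt "4.9 -2 3 0 0 0" --pt "4.9 -2 6 0 0 0" --pt "4.9 -2 9 0 0 0" --pt "4.9 -2 12 0 0 0" --pt "4.9 -2 12.9 0 0 0" --pt "4.9 -2 12.9 0 0 0" --pt "4.9 -2 12.9 0 0 0"

```text
t: 9.62
eef_pos: [520.8, -244.7, 301.2]
tcp_rot: [-3.142, -0.0, -0.123]
ft_force: [0.2, -0.2, 0.6]
opening: 0.006
```

```bash
python3 - <<'E'
from h import *
s=state();print(s["t"],s["eef_pos"],s["tcp_rot"],s["ft_force"],loc((497,-175.8),-1))
im,m=snap("side","s6.png")
cv2.imwrite("pics/c6.png",cv2.resize(im[155:290,270:450,::-1],(720,540),interpolation=2))
E
```

```text
9.6167 [ 520.78524897 -244.70192846  301.1500443 ] [-3.14152742e+00 -4.72193975e-05 -1.23475056e-01] [ 0.23681639 -0.16787249  0.56450314] [-32.2  65.4]
```

View pics/c6.png

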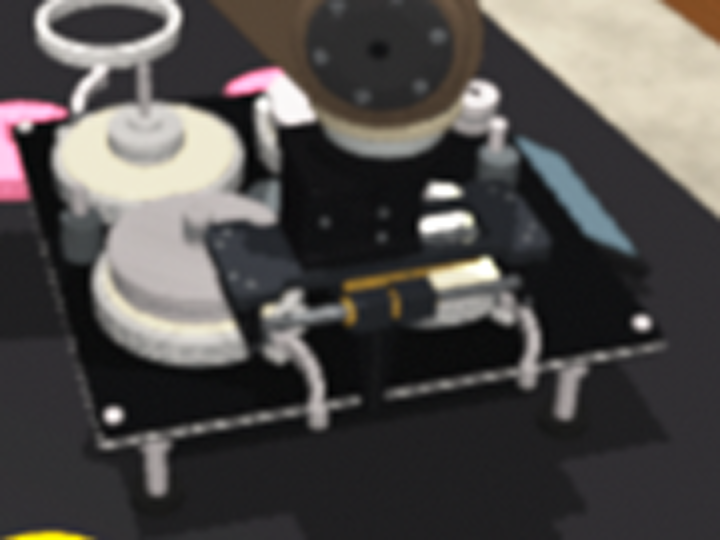

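The finger stands between levers C and D, touching neither. I'll push C.

Call:
arm_command --pt "-0.5 0 0.1 0 0 0" --pt "-0.95 0.1 0.15 0 0 0" --pt "-1.4 0.2 0.15 0 0 0" --pt "-1.9 0.3 0.15 0 0 0" --pt "-2.4 0.35 0.15 0 0 0" --pt "-2.9 0.4 0.15 0 0 0" --pt "-3.4 0.4 0.15 0 0 0" --pt "-3.9 0.35 0.15 0 0 0" --pt "-4.4 0.25 0.15 0 0 0" --pt "-4.9 0.15 0.15 0 0 0" --pt "-5.3 0 0.15 0 0 0" --pt "-5.3 0 0.15 0 0 0"

```text
t: 10.67
eef_pos: [466.8, -238.1, 298.9]
tcp_rot: [-3.141, 0.001, -0.124]
ft_force: [1.8, -0.7, 1.3]
opening: 0.006
```

```bash
python3 - <<'E'
from h import *
s=state();print(s["t"],s["eef_pos"],s["ft_force"],loc((497,-175.8),-1))
E
```

```text
10.6667 [ 466.76016095 -238.14555887  298.94734192] [ 1.75962701 -0.66961229  1.30834536] [22.2 65.6]
```

Call:
arm_command --pt "-0.45 -0.15 0 0 0 0" --pt "-0.9 -0.35 0 0 0 0" --pt "-1.3 -0.6 0 0 0 0" --pt "-1.65 -0.85 0 0 0 0" --pt "-2.0 -1.15 0 0 0 0" --pt "-2.35 -1.5 0 0 0 0" --pt "-2.65 -1.8 0 0 0 0" --pt "-2.9 -2.1 0 0 0 0" --pt "-3.15 -2.45 0 0 0 0" --pt "-3.4 -2.8 0 0 0 0" --pt "-3.6 -3.15 0 0 0 0" --pt "-3.6 -3.15 0 0 0 0"

```text
t: 11.67
eef_pos: [435.4, -202.1, 299.0]
tcp_rot: [-3.141, 0.001, -0.124]
ft_force: [0.4, -0.4, -0.4]
opening: 0.004
```

```bash
python3 - <<'E'
from h import *
s=state();print(s["t"],s["eef_pos"],s["ft_force"],loc((497,-175.8),-1))
E
```

```text
11.6667 [ 435.36428824 -202.08361393  299.03242618] [ 0.38780505 -0.35833684 -0.42810852] [57.9 33.8]
```

Call:
arm_command --pt "-0.15 -0.3 0 0 0 0" --pt "-0.3 -0.6 0 0 0 0" --pt "-0.45 -0.8 0 0 0 0" --pt "-0.6 -1.0 0 0 0 0" --pt "-0.65 -1.1 0 0 0 0" --pt "-0.65 -1.15 0 0 0 0" --pt "-0.65 -1.2 0 0 0 0"

```text
t: 12.25
eef_pos: [430.7, -190.0, 299.0]
tcp_rot: [-3.141, 0.001, -0.124]
ft_force: [-0.9, -3.0, 1.1]
opening: 0.005
```

Call:
arm_command --pt "0 -0.05 0 0 0 0" --pt "0 -0.1 0 0 0 0" --pt "0 -0.15 0 0 0 0" --pt "0 -0.2 0 0 0 0"

```text
t: 12.58
eef_pos: [430.9, -188.2, 299.0]
tcp_rot: [3.142, 0.001, -0.124]
ft_force: [-5.1, -6.3, 0.3]
opening: 0.005
```

Call:
arm_command --pt "0 -0.05 0 0 0 0" --pt "0 -0.1 0 0 0 0" --pt "0 -0.1 0 0 0 0"

```text
t: 12.83
eef_pos: [431.0, -187.7, 299.1]
tcp_rot: [3.14, 0.0, -0.124]
ft_force: [-4.4, -11.3, 0.4]
opening: 0.003
```

Call:
arm_command --pt "0 -0.05 0 0 0 0" --pt "0 -0.1 0 0 0 0" --pt "0 -0.1 0 0 0 0"

```text
t: 13.08
eef_pos: [431.0, -187.1, 299.1]
tcp_rot: [3.139, 0.0, -0.124]
ft_force: [-8.5, -16.6, -0.8]
opening: 0.002
```

Call:
arm_command --pt "0 1 0 0 0 0" --pt "0 2.5 0 0 0 0" --pt "0 4 -1 0 0 0" --pt "0 6 -5 0 0 0" --pt "2 6 -9 0 0 0" --pt "4 6 -13 0 0 0" --pt "6 6 -13 0 0 0" --pt "6 6 -13 0 0 0" --pt "6 6 -13 0 0 0"

```text
t: 13.83
eef_pos: [483.6, -252.9, 428.8]
tcp_rot: [-3.141, -0.0, -0.124]
ft_force: [-0.6, 0.1, -0.1]
opening: 0.005
```

```bash
python3 - <<'E'
from h import *
s=state();print(s["t"],s["eef_pos"],s["ft_force"])
im,m=snap("wrist","w7.png")
p=np.array([497,-175.8])
print(proj(m,(*p,120)),proj(m,(*(p-73*ex),120)))
im2=snap("scene","s7.png")[0]
a=cv2.resize(im[0:260,180:560],(560,383));b=cv2.resize(im2[155:245,205:395],(443,210),interpolation=2)
b=cv2.copyMakeBorder(b,0,0,0,117,0)
cv2.imwrite("pics/c7.png",cv2.vconcat([a,b])[:,:,::-1])
E
```

```text
13.8333 [ 483.59381267 -252.90309816  428.8470481 ] [-0.63987127  0.12296994 -0.13890475]
(np.float64(326.7494376799814), np.float64(100.78562250472355)) (np.float64(240.93127790640347), np.float64(100.72015082909088))
```

View pics/c7.png

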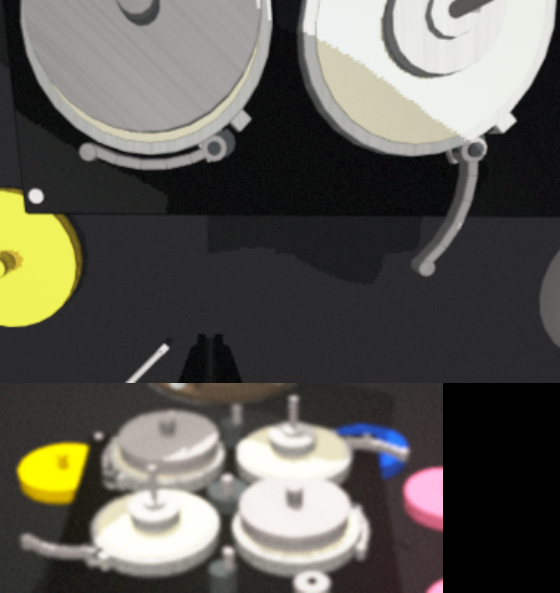

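C looks home, the other levers are unchanged and the weights still stand. I'll check numerically that each bar runs concentric with its ring by unwrapping the image around pad C at bar-top height.

```bash
python3 - <<'E'
from h import *
im=cv2.imread("pics/w7.png");m=camera_model("wrist");g=cv2.cvtColor(im,6).astype(np.float32)
pad0=np.array([497,-175.8])+36.5*ex+0*ey
pad0=np.array([497,-175.8])-36.5*ex+63.2*ey
def samp(p,z):
    uv=np.array([proj(m,(*q,z)) for q in p],np.float32);return cv2.remap(g,uv[:,0],uv[:,1],1).ravel()
# ring outer edge at z=124: fit centre from bright->dark outward edge, away from the lever
pts=[]
for a in np.radians(list(range(205,228,2))+list(range(312,345,2))):
    d=np.cos(a)*ex+np.sin(a)*ey; r=np.arange(58,84,.25); s=cv2.GaussianBlur(samp([pad0+x*d for x in r],124),(1,5),0).ravel()
    i=np.argmin(np.gradient(s)); pts.append(pad0+r[i]*d)
    print(int(np.degrees(a)),r[i],end='; ')
print()
print("lever sector profile (angle: intensity every 1mm from r=62..84, z=120)")
for a in range(236,306,6):
    d=np.cos(np.radians(a))*ex+np.sin(np.radians(a))*ey
    print(a,samp([pad0+x*d for x in range(62,85)],120).astype(int))
E
```

```text
205 68.75; 207 68.25; 209 68.25; 211 68.0; 213 68.25; 215 68.25; 217 68.25; 219 68.0; 221 67.75; 223 67.75; 225 67.5; 227 67.75; 312 71.5; 314 71.75; 316 71.75; 318 71.75; 320 64.25; 322 64.0; 324 64.0; 326 64.0; 328 63.75; 330 63.75; 332 64.0; 334 64.0; 336 64.0; 338 63.75; 340 63.75; 342 63.75; 344 63.75; 
lever sector profile (angle: intensity every 1mm from r=62..84, z=120)
236 [179 182 181 181 178 144  46  15  12  30  82 136 150 153 148 144 135 100
  48  37  33  34  36]
242 [177 179 179 178 177 140  40  57 107 146 151 142 139 139 131 111  90  49
  36  35  35  35  33]
248 [182 184 184 183 165  65  27  69 120 155 160 162 160 129  37  28  34  35
  37  34  33  34  36]
254 [183 183 183 182 163  65  27  79 137 156 159 159 154 113  15  10  23  32
  34  35  36  34  33]
260 [188 187 186 179 112  27  34  95 148 162 163 164 148  81  11  11  15  29
  31  30  34  34  34]
266 [183 184 185 176 103  21  39 105 152 160 162 159 137  56  12  14  17  13
  15  16  15  28  34]
272 [186 184 184 146  55  12  52 123 157 163 165 163 122  36  13  13  14  10
  16  16  15  11  16]
278 [185 184 179 135  43  14  71 136 159 162 164 153  92  22  13  13  11  12
  15  11  10  15  14]
284 [192 191 176 101  17  21  79 142 161 164 165 147  74  21  13  11  12  11
  10  13  12  14  11]
290 [184 182 160  82  20  25 100 154 162 164 162 135  44  15  13  14  14  13
  14  12  10  10  11]
296 [188 186 166 149 161 153 114  82  80  78  79  98 131 160 158 128  47   9
  11  11   7  14  13]
302 [188 184 137 104 134 159 163 161 160 159 159 162 158 144 111  83  62  25
  11   9  14  14  14]
```

Along lever C the gap to the ring is a uniform 2.7–3.0 mm, so C is fully home. I'll run the same check on B from the earlier picture (w4), using the camera pose then.

```bash
python3 - <<'E'
from h import *
g=cv2.cvtColor(cv2.imread("pics/w4.png"),6).astype(np.float32)
R=lambda r:RR.from_euler("xyz",r)
s=state();w=camera_model("wrist");T=R(s["tcp_rot"]);T4=R([-3.141,-.005,-.124])
m=dict(w);m["xyz"]=T4.apply(T.inv().apply(np.array(w["xyz"])-s["eef_pos"]))+[628.46,144.08,432.9]
m["rotation"]=(T4*T.inv()*R(w["rotation"])).as_euler("xyz")
pad=np.array([608,88.8])+36.5*ex-63.2*ey
for a in range(56,124,4):
    d=np.cos(np.radians(a))*ex+np.sin(np.radians(a))*ey
    uv=np.array([proj(m,(*(pad+x*d),120)) for x in range(60,86)],np.float32)
    print(a,*cv2.remap(g,uv[:,0],uv[:,1],1).ravel().astype(int))
E
```

```text
56 254 255 255 254 246 193 128 123 121 120 81 32 19 23 23 23 24 29 29 30 30 29 28 29 27 29
60 255 255 255 255 249 202 135 117 114 129 187 243 251 250 251 249 250 249 245 195 94 36 28 26 30 29
64 255 255 255 255 252 219 151 128 122 139 208 247 248 249 250 249 240 222 183 133 121 120 115 87 39 18
68 254 255 255 254 246 201 137 124 112 150 223 250 252 252 249 204 144 117 107 85 64 43 28 23 26 28
72 255 255 255 255 244 193 137 121 120 118 212 246 251 252 251 222 157 117 111 79 32 24 22 19 20 26
76 255 255 255 255 253 207 148 124 121 135 204 248 251 237 216 183 144 122 114 93 50 22 21 21 20 24
80 254 255 255 255 246 198 144 125 120 133 217 221 215 218 213 177 138 122 116 93 53 24 19 23 22 25
84 255 255 255 254 246 202 135 125 128 125 160 193 208 216 216 191 149 124 118 108 67 27 21 23 21 20
88 254 255 255 255 246 206 142 122 122 119 147 194 213 218 219 195 152 125 117 110 80 40 22 22 21 22
92 254 255 255 255 246 206 146 128 119 117 157 195 211 218 217 190 150 126 118 109 77 36 18 19 19 22
96 18 17 30 59 56 48 55 64 86 85 137 177 190 201 212 198 160 128 120 112 87 47 22 19 20 21
100 17 19 20 16 14 18 18 15 18 17 20 21 18 18 17 29 50 59 55 49 40 25 18 17 18 19
104 16 18 13 18 20 20 19 17 17 17 19 19 19 17 20 20 23 24 26 28 26 27 25 21 21 19
108 24 28 30 29 28 34 45 55 63 64 77 101 99 85 70 57 40 32 29 24 24 22 19 19 18 17
112 136 107 79 51 30 27 27 25 22 18 19 18 16 18 16 19 19 19 17 16 18 61 89 84 85 75
116 21 19 20 18 18 17 14 14 19 18 20 19 15 17 19 18 17 18 19 32 85 112 117 124 131 128
120 20 18 17 18 19 19 19 20 16 16 16 18 17 19 40 74 78 157 203 214 187 135 101 88 105 110
```

B's bar is also concentric: inner edge at r ≈ 69.5 mm and outer edge at r ≈ 75.5 mm from 68° to 96°. I'll withdraw higher and hand in.

Call:
arm_command --pt "0 1 -3 0 0 0" --pt "0 2 -6 0 0 0" --pt "0 3 -9 0 0 0" --pt "0 4 -10 0 0 0" --pt "0 4 -10 0 0 0" --pt "0 4 -10 0 0 0"

```text
t: 14.43
eef_pos: [477.8, -292.8, 527.9]
tcp_rot: [-3.14, 0.001, -0.126]
ft_force: [-0.3, 0.7, 0.1]
opening: 0.004
```

```bash
python3 -c "
from h import *
s=state();print(s['t'],s['eef_pos'],s['ft_force']);print(job_done())"
```

```text
14.4333 [ 477.8291478  -292.84335729  527.8740314 ] [-0.30554651  0.71189586  0.12477222]
the job is handed in; nothing more can be done
None
```

The weights stand at stations B and C. I pushed both of those clamp levers round onto their stops with the closed fingertips, withdrew the hand and handed the job in at 14.4 s.

- **Levers B and C:** Pushing took a few newtons. I ended each with a brief press of about 15 N (B) and 19 N (C) against the stop.
- **Home check:** Lever C's gap to its ring measured an even 2.7–3.0 mm along the bar. Lever B's bar ran concentric with its ring, though only about half of it was visible past the finger. By eye, the tip pixels had hinted at about 0.03 rad still open. The ring-gap check did not bear that out.
- **Left alone:** In the last pictures levers A and D were still open, and the weights and holders looked to be in place. I judged that by eye and did not measure it. The force reading was about zero after I withdrew.

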